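# Feel for the loose tap handle and take it off for repair

### The job

One of the three yellow tap handles on the lab bench has worn loose on its spindle. Find it by feel, rocking the handles gently side to side about their spindles without forcing a tight one round or up; turn the loose one on until you feel it lightly meet the end of its play, then lift it off and set it down in the red repair tray without dropping it. Leave the tight handles fitted and do not disturb the beaker, soap dish and culture dish.

Things in the scene. Friction and masses are not known exactly. Their poses are not given: they have to be found in the camera images.
- tap_1: One of three like grey taps fixed to the bench: flange 62 mm, column 38 mm across, hose nozzle along +x at 42 mm height, 70 mm out. Origin: centre of the flange underside, on the vertical spindle axis; z up. The handle's hub rests on a collar 70 mm up. The tap is locked shut: its spindle is not meant to turn.
- grip_1 (a point): Centre of the yellow bar of the handle on tap_1, 107 mm above the bench, on the spindle axis. Bar 100 mm long (x), 22 wide (y), 22 high; under it a hub 32 x 22 mm, 26 mm high, its socket over the spindle; hub underside 37 mm below the point. x along the bar, z up; fitted, its x is along the tap's x (the loose one's within 0.02 rad). One of the three handles is loose, any of them may be; they look alike.
- handle_1: The same handle, 64 to 104 g; origin at the centre of its hub's underside, 37 mm below point grip_1. If tight, it moves only with its spindle, which is stiff. If loose, it turns freely on the spindle by about 0.14 rad (6 to 7 mm at the bar ends) to each side, then meets a stop and pushes the spindle; it shifts about 1 mm and is off once raised 21 mm.
- spindle_1 (a point): Foot of the spindle of tap_1, hidden in the handle's hub, on the axis 70 mm above the bench, x along the tap's x. Flat brass, 18 mm (x) by 10 mm (y), 21 mm high. It is locked but gives slightly: 12 N m per rad in turn, 4 N per mm upwards. It must not be forced.
- tap_2: One of three like grey taps fixed to the bench: flange 62 mm, column 38 mm across, hose nozzle along +x at 42 mm height, 70 mm out. Origin: centre of the flange underside, on the vertical spindle axis; z up. The handle's hub rests on a collar 70 mm up. The tap is locked shut: its spindle is not meant to turn.
- grip_2 (a point): Centre of the yellow bar of the handle on tap_2, 107 mm above the bench, on the spindle axis. Bar 100 mm long (x), 22 wide (y), 22 high; under it a hub 32 x 22 mm, 26 mm high, its socket over the spindle; hub underside 37 mm below the point. x along the bar, z up; fitted, its x is along the tap's x (the loose one's within 0.02 rad). One of the three handles is loose, any of them may be; they look alike.
- handle_2: The same handle, 64 to 104 g; origin at the centre of its hub's underside, 37 mm below point grip_2. If tight, it moves only with its spindle, which is stiff. If loose, it turns freely on the spindle by about 0.14 rad (6 to 7 mm at the bar ends) to each side, then meets a stop and pushes the spindle; it shifts about 1 mm and is off once raised 21 mm.
- spindle_2 (a point): Foot of the spindle of tap_2, hidden in the handle's hub, on the axis 70 mm above the bench, x along the tap's x. Flat brass, 18 mm (x) by 10 mm (y), 21 mm high. It is locked but gives slightly: 12 N m per rad in turn, 4 N per mm upwards. It must not be forced.
- tap_3: One of three like grey taps fixed to the bench: flange 62 mm, column 38 mm across, hose nozzle along +x at 42 mm height, 70 mm out. Origin: centre of the flange underside, on the vertical spindle axis; z up. The handle's hub rests on a collar 70 mm up. The tap is locked shut: its spindle is not meant to turn.
- grip_3 (a point): Centre of the yellow bar of the handle on tap_3, 107 mm above the bench, on the spindle axis. Bar 100 mm long (x), 22 wide (y), 22 high; under it a hub 32 x 22 mm, 26 mm high, its socket over the spindle; hub underside 37 mm below the point. x along the bar, z up; fitted, its x is along the tap's x (the loose one's within 0.02 rad). One of the three handles is loose, any of them may be; they look alike.
- handle_3: The same handle, 64 to 104 g; origin at the centre of its hub's underside, 37 mm below point grip_3. If tight, it moves only with its spindle, which is stiff. If loose, it turns freely on the spindle by about 0.14 rad (6 to 7 mm at the bar ends) to each side, then meets a stop and pushes the spindle; it shifts about 1 mm and is off once raised 21 mm.
- spindle_3 (a point): Foot of the spindle of tap_3, hidden in the handle's hub, on the axis 70 mm above the bench, x along the tap's x. Flat brass, 18 mm (x) by 10 mm (y), 21 mm high. It is locked but gives slightly: 12 N m per rad in turn, 4 N per mm upwards. It must not be forced.
- tray: Red open repair tray fixed to the bench, 150 mm (x) by 190 mm (y), 30 mm high, walls and floor 4 to 5 mm. Origin: centre of its underside; z up.
- beaker: Bystander: empty glass beaker, 68 mm across, 90 mm high, standing beyond the taps. Origin at the centre of its underside.
- soap_dish: Bystander: white dish 85 x 115 mm with a pink bar of soap in it, 38 mm high in all. Origin at the centre of its underside.
- petri: Bystander: covered round culture dish, 96 mm across, 18 mm high. Origin at the centre of its underside.

How it is judged (in metres and radians):
On the way, in this order (a step that is already met when the one before it is completed fails the run):
1. the loose handle, still seated, is turned at least 0.1 rad on its spindle to one side and rests lightly on the stop (spindle moved over 0.005 rad: 0.06 N m, 1.5 N near a bar end) (((angle between the x axis of grip_1 and the x axis of spindle_1, either way round above 0.1 rad and angle between the x axis of spindle_1 and the x axis of tap_1, either way round above 0.005 rad and z of grip_1 in the frame of tap_1 below 0.113 m and horizontal distance between grip_1 and tap_1 below 0.006 m) or (angle between the x axis of grip_2 and the x axis of spindle_2, either way round above 0.1 rad and angle between the x axis of spindle_2 and the x axis of tap_2, either way round above 0.005 rad and z of grip_2 in the frame of tap_2 below 0.113 m and horizontal distance between grip_2 and tap_2 below 0.006 m) or (angle between the x axis of grip_3 and the x axis of spindle_3, either way round above 0.1 rad and angle between the x axis of spindle_3 and the x axis of tap_3, either way round above 0.005 rad and z of grip_3 in the frame of tap_3 below 0.113 m and horizontal distance between grip_3 and tap_3 below 0.006 m))), for 0.1 s.
2. the loose handle has been lifted clear of its spindle ((z of grip_1 in the frame of tap_1 above 0.132 m or z of grip_2 in the frame of tap_2 above 0.132 m or z of grip_3 in the frame of tap_3 above 0.132 m)), for 0.1 s.
At the end, for the whole second after the job is handed in: The loose handle lies at rest inside the red tray (the centre of its bar within 68 mm and 88 mm of the tray's centre along x and y and less than 55 mm above the bench), let go; the two tight handles are still on their spindles (((x of grip_1 in the frame of tray between -0.068 and 0.068 m and y of grip_1 in the frame of tray between -0.088 and 0.088 m and z of grip_1 in the frame of tray below 0.055 m and linear speed of handle_1 below 0.02 m/s and distance between grip_2 and spindle_2 below 0.042 m and distance between grip_3 and spindle_3 below 0.042 m) or (x of grip_2 in the frame of tray between -0.068 and 0.068 m and y of grip_2 in the frame of tray between -0.088 and 0.088 m and z of grip_2 in the frame of tray below 0.055 m and linear speed of handle_2 below 0.02 m/s and distance between grip_1 and spindle_1 below 0.042 m and distance between grip_3 and spindle_3 below 0.042 m) or (x of grip_3 in the frame of tray between -0.068 and 0.068 m and y of grip_3 in the frame of tray between -0.088 and 0.088 m and z of grip_3 in the frame of tray below 0.055 m and linear speed of handle_3 below 0.02 m/s and distance between grip_1 and spindle_1 below 0.042 m and distance between grip_2 and spindle_2 below 0.042 m))); the robot touches nothing.
It fails at once if a spindle is forced round, through a tight handle or past the loose one's play: turned more than 0.04 rad from straight (about 0.5 N m, or 10 to 12 N near a bar end) (angle between the x axis of spindle_1 and the x axis of tap_1, either way round above 0.04 rad or angle between the x axis of spindle_2 and the x axis of tap_2, either way round above 0.04 rad or angle between the x axis of spindle_3 and the x axis of tap_3, either way round above 0.04 rad).
It fails at once if a tight handle is pulled hard: its spindle raised more than 3 mm (about 12 N) (z of spindle_1 in the frame of tap_1 above 0.073 m or z of spindle_2 in the frame of tap_2 above 0.073 m or z of spindle_3 in the frame of tap_3 above 0.073 m).
It fails at once if the loose handle is dropped (out of the fingers at over 0.7 m/s, a fall of 25 mm) ((linear speed of handle_1 above 0.7 m/s and contact force between the fingers and handle_1 below 0.1 N) or (linear speed of handle_2 above 0.7 m/s and contact force between the fingers and handle_2 below 0.1 N) or (linear speed of handle_3 above 0.7 m/s and contact force between the fingers and handle_3 below 0.1 N)).
It fails at once if a bystander is pushed more than 25 mm or tipped (distance of any of beaker, soap_dish, petri from where it was at the start of the episode above 0.025 m or angle between any of beaker, soap_dish, petri's own z axis and vertical above 0.4 rad).
It also fails if it takes over 69 s, if anything falls off the work surface, if the arm or the gripper's body presses on something with over 40 N, if the wrist force passes 120 N, or if a joint passes its speed limit or range.

### The arm

A 6-joint arm with a two-finger parallel gripper is mounted at the origin on the work surface. World frame = base frame: x ahead of the robot, y to its left, z up, the work surface at z = 0. Lengths are in mm, angles in rad, forces in N, time in s.
With the tool pointing down it reaches from about 300 to 875 mm from the base axis. Payload 6.4 kg.
Tool frame: the origin (TCP) lies midway between the tips of the shut fingers; the grasp point (between the pads) lies 19 mm behind it; z points along the fingers, y is the direction in which the jaws open and shut (so a half turn about z gives the same grasp; the last joint's range is limited). The gripper opens to 88 mm and grips with 3 to 60 N. Pads are 18 mm wide; open, the fingers measure 123 mm over their backs; the gripper's body (75 mm by 187 mm) begins 45 mm behind the grasp point.
Start: joints at [1.07, 0.181, 1.607, -0, 1.354, -0.206], TCP at [167.054, 550.213, 238.714] pointing down, gripper open.
Joint ranges: [-2.99, 2.99], [-0.89, 2.07], [0.3, 2.58], [-1.14, 4.28], [0, 2.63], [-3.12, 3.12]. Speed limits (rad/s): [2.57, 2.57, 3.01, 3.14, 3.14, 3.14].

### API

Orientations are given as a rotation vector (axis times angle).
In Python, from plant import manip gives the robot as it stands.
- The arm moves only by the tool carry_out, never from a script. Its argument "steps" is a list of rows, each an object of numbers: "x", "y", "z": the shift along the world's x, y, z in cm; "turn": the turn about the world's z in rad. In form: [{"x": .., "y": .., "z": .., "turn": ..}, ...]. A call has 1 to 5 rows; each row shifts and turns the commanded pose from where the row before left it; what a row does not reach is not made up. A row lasts 1/10 s, in which the tool goes at most 50 mm and 8.59 degrees, less where a joint would pass 70% of its speed; a pose out of reach is approached as far as the arm can. A call with a gripper value outside its range is refused whole. "grip" is the finger opening in cm, from 0 to 8.81, set as the call begins (left out, the last holds). The fingers move at their own pace and stop on an object; "grip_force" is the grip in N (left out, the last holds). Time passes only in rows, so rows that do not move let the fingers close. It gives the time, the measured TCP pose, the force and the opening at its end, in the units of the state.
- manip.get_obs(): the state, without advancing time (a new reading comes with each control period).
- manip.get_image(name): name is "side" or "top"; returns the picture (384x512x3 uint8, red, green, blue); there is no depth.
- manip.camera_params(name): a dict with "intrinsics" (3x3 intrinsics, pixels), "camera_from_world" (4x4, takes a point from world to camera coordinates). Camera axes: x right, y down, z forward; pixel columns grow to the right and rows downward; lengths in mm; the calibration is good to about 2 mm. A picture is of the moment at which its call begins. camera_params takes no time and is no camera call.
- manip.sign_off(): hands the job in, once; it reports no verdict.
The state is a dict: "t": time; "joint_positions": joint angles; "qd": joint speeds; "joint_efforts": joint torques, N m; "eef_pos": TCP position; "eef_rot": TCP orientation; "contact_force": force on the tool from outside, world axes, zero at the start; "wrist_torque": the same for the moment, N m; "finger_gap": opening from 0.0 (shut) to 1.0 (fully open).
Only numpy, scipy, OpenCV 4.12 (cv2) and the standard library are available. Lean on these libraries where they do the work, as an engineer would, in place of code of your own. Each camera call takes 0.05 s, during which the arm holds its last target.

## Working session

There is one attempt and no reset: what is moved stays moved. The work goes in short steps, Python scripts to look and compute and a tool call to move; the robot and the scene stay as the last step left them, time stands still between calls to the robot, and variables do not carry over. Pictures are saved under pics/ and viewed, and the job is handed in when it is done.

Besides the shell and the picture viewer there is one more tool, called after "Call:" as name(argument=value, ...), one argument or row to a line, values as JSON. carry_out: Moves the arm, as the interface text tells. Its arguments: {"type":"object","properties":{"steps":{"type":"array","items":{"type":"object","properties":{"x":{"type":"number"},"y":{"type":"number"},"z":{"type":"number"},"turn":{"type":"number"}}}},"grip":{"type":"number"},"grip_force":{"type":"number"}},"required":["steps"]}

```bash
mkdir -p pics; ls; python3 - <<'E'
from plant import manip
import cv2
o=manip.get_obs(); print(o)
for n in("top","side"):
    im=manip.get_image(n); cv2.imwrite(f"pics/{n}0.png",im[:,:,::-1])
    p=manip.camera_params(n); print(n,p)
E
```

```text
pics
{'t': 0.0, 'joint_positions': array([ 1.06974597e+00,  1.81497019e-01,  1.60798271e+00, -1.45004937e-05,
        1.35374999e+00, -2.06280651e-01]), 'qd': array([ 2.09371254e-07,  1.80679889e-04,  2.50141541e-04,  1.48140368e-03,
       -5.28109550e-04,  1.56958122e-04]), 'joint_efforts': array([ 3.09001425e-04, -4.33848488e+01, -3.41855121e+01,  7.01654842e-02,
        3.82174307e-02, -1.62217329e-04]), 'eef_pos': array([166.77549302, 549.75000574, 237.84709358]), 'eef_rot': array([-4.61262345e-01, -3.10698518e+00,  2.41961900e-03]), 'contact_force': array([-0.05772435, -1.0729697 ,  0.25714275]), 'wrist_torque': array([-0.0289078 , -0.0533957 ,  0.03816561]), 'finger_gap': 0.99983769669564}
top {'intrinsics': array([[488.85980207,   0.        , 253.8155621 ],
       [  0.        , 488.85980207, 185.16273255],
       [  0.        ,   0.        ,   1.        ]]), 'camera_from_world': array([[ 2.29586850e-02, -9.99668116e-01,  1.16857113e-02,
        -3.68403442e+00],
       [-9.85233669e-01, -2.46078343e-02, -1.69437518e-01,
         6.28327988e+02],
       [ 1.69668844e-01, -7.62309362e-03, -9.85471649e-01,
         1.24131796e+03],
       [ 0.00000000e+00,  0.00000000e+00,  0.00000000e+00,
         1.00000000e+00]])}
side {'intrinsics': array([[435.83721816,   0.        , 254.5081957 ],
       [  0.        , 435.83721816, 199.86694629],
       [  0.        ,   0.        ,   1.        ]]), 'camera_from_world': array([[-9.79684760e-01, -2.00535088e-01,  1.85734500e-03,
         5.79618667e+02],
       [-1.20088717e-01,  5.79208037e-01, -8.06285774e-01,
         1.51278501e+02],
       [ 1.60612799e-01, -7.90128931e-01, -5.91523288e-01,
         1.15561152e+03],
       [ 0.00000000e+00,  0.00000000e+00,  0.00000000e+00,
         1.00000000e+00]])}
```

View pics/top0.png

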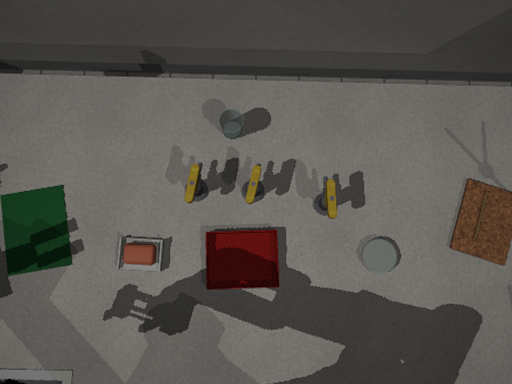

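View pics/side0.png

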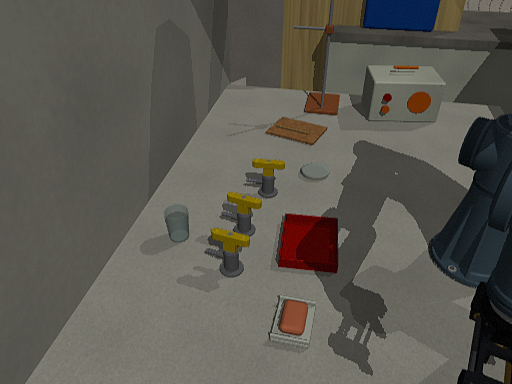

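The top view shows yellow bars at about (192,183), (254,184) and (331,198). It also shows the tray at (242,258), soap dish at (140,253), culture dish at (380,255) and beaker at (232,124).

```bash
cat > h.py <<'E'
import numpy as np,cv2
from plant import manip
def ray(n,uv):
    p=manip.camera_params(n);K=p["intrinsics"];T=p["camera_from_world"];R=T[:3,:3];t=T[:3,3]
    return -R.T@t, R.T@np.linalg.solve(K,np.array([uv[0],uv[1],1.]))
def plane(n,uv,z):
    c,d=ray(n,uv); return c+d*(z-c[2])/d[2]
def proj(n,P):
    p=manip.camera_params(n);q=p["camera_from_world"][:3,:3]@np.array(P,float)+p["camera_from_world"][:3,3];q=p["intrinsics"]@q;return q[:2]/q[2]
def two(a,b):
    (c1,d1),(c2,d2)=a,b
    A=np.stack([d1,-d2],1);s=np.linalg.lstsq(A,c2-c1,rcond=None)[0]
    p,q=c1+d1*s[0],c2+d2*s[1];return (p+q)/2,np.linalg.norm(p-q)
def mask(im,lo,hi,smin=130,vmin=60):
    h=cv2.cvtColor(im,cv2.COLOR_RGB2HSV);return cv2.inRange(h,(lo,smin,vmin),(hi,255,255))
def blobs(m,amin=60):
    cs,_=cv2.findContours(m,cv2.RETR_EXTERNAL,cv2.CHAIN_APPROX_NONE)
    return [c for c in cs if cv2.contourArea(c)>amin]
E
python3 - <<'E'
from h import *
np.set_printoptions(precision=1,suppress=True)
for n in("top","side"):
    im=cv2.imread(f"pics/{n}0.png")[:,:,::-1].copy()
    m=mask(im,20,35,130,60)
    for c in sorted(blobs(m),key=lambda c:-cv2.contourArea(c)):
        r=cv2.minAreaRect(c); b=cv2.boxPoints(r)
        print(n,cv2.contourArea(c),r)
        if n=="top":
            B=np.array([plane("top",q,118)[:2] for q in b]);print(B.mean(0)); 
            e=B[1]-B[0];f=B[2]-B[1]
            for g in(e,f):print("  len",np.linalg.norm(g),"ang %.3f"%np.arctan2(g[1],g[0]))
    if n=="top":
        m=mask(im,0,8,150,60)|mask(im,172,180,150,60)
        for c in blobs(m,800):
            r=cv2.minAreaRect(c);b=cv2.boxPoints(r);B=np.array([plane("top",q,30)[:2] for q in b]);print("tray",B,B.mean(0),cv2.contourArea(c))
E
python3 -c "
import cv2
a=cv2.imread('pics/top0.png')[150:230,170:350];cv2.imwrite('pics/c1.png',cv2.resize(a,None,fx=4,fy=4,interpolation=2))"
```

```text
top 336.5 ((329.9735107421875, 198.10179138183594), (38.2484245300293, 11.507786750793457), 86.18592071533203)
[ 589.3 -179.9]
  len 29.17393734245438 ang -1.478
  len 96.8071072647178 ang -3.081
top 286.0 ((252.91177368164062, 183.85296630859375), (8.973817825317383, 39.04823303222656), 14.03624439239502)
[620.8  14.1]
  len 99.73741900513463 ang -0.217
  len 22.74855641660562 ang -1.796
top 283.5 ((191.5, 183.0), (9.00261402130127, 38.613624572753906), 12.528807640075684)
[619.1 168.5]
  len 98.12435494666762 ang -0.170
  len 22.862481560404508 ang -1.768
tray [[508.5 135.2]
 [513.  -55.8]
 [408.3 -57.4]
 [404.  131.1]] [458.4  38.3] 1314.0
side 526.0 ((229.11764526367188, 240.52944946289062), (40.26091384887695, 19.887920379638672), 14.03624439239502)
side 398.5 ((242.57057189941406, 203.4854736328125), (35.4930305480957, 18.03638458251953), 14.931418418884277)
side 310.0 ((268.20135498046875, 167.4801025390625), (31.46348762512207, 16.629751205444336), 3.814074993133545)
```

View pics/c1.png

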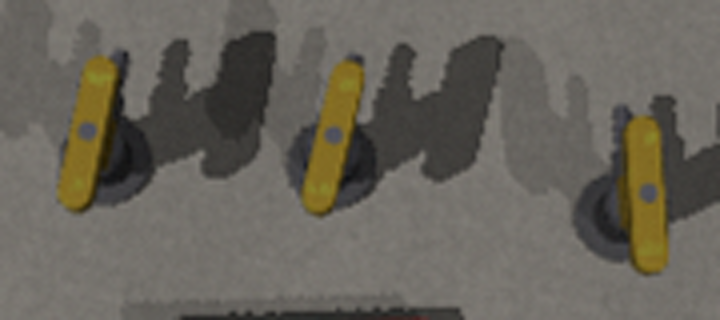

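```bash
python3 - <<'E'
from h import *
np.set_printoptions(precision=1,suppress=True)
ims={n:cv2.imread(f"pics/{n}0.png")[:,:,::-1].copy() for n in("top","side")}
def tops(n):
    im=ims[n]; out=[]
    for c in blobs(mask(im,18,38,110,50),150):
        x,y,w,h=cv2.boundingRect(c); x-=4;y-=4;w+=8;h+=8
        g=im[y:y+h,x:x+w]; hs=cv2.cvtColor(g,cv2.COLOR_RGB2HSV)
        full=np.zeros(g.shape[:2],np.uint8);cv2.drawContours(full,[c-[x,y]],-1,255,-1)
        v=hs[...,2][full>0]; print(n,np.percentile(v,[10,25,50,75,90]))
        inner=cv2.erode(full,np.ones((3,3)))
        dot=(inner>0)&(hs[...,1]<150)
        yy,xx=np.nonzero(dot);w8=255-hs[...,1][dot].astype(float)
        print("  dot",len(xx), (np.array([(xx*w8).sum(),(yy*w8).sum()])/max(w8.sum(),1)+[x,y]) if len(xx) else None)
for n in ims: tops(n)
a=ims["side"][150:270,200:300,::-1];cv2.imwrite('pics/c2.png',cv2.resize(a,None,fx=5,fy=5,interpolation=2))
E
```

```text
top [ 75.   98.2 129.  132.  133.1]
  dot 23 [331.7 197.9]
top [ 91.7 118.2 131.  133.  134. ]
  dot 23 [253.  183.2]
top [ 86. 118. 131. 133. 134.]
  dot 23 [191.5 182.4]
side [ 94.  99. 104. 135. 140.]
  dot 16 [229.9 233.4]
side [ 92.   98.  101.5 133.  139. ]
  dot 0 None
side [ 97.  102.  105.  130.5 138. ]
  dot 0 NoneTraceback (most recent call last):
  File "<stdin>", line 15, in <module>
  File "<stdin>", line 8, in tops
cv2.error: OpenCV(4.12.0) /io/opencv/modules/imgproc/src/color.cpp:199: error: (-215:Assertion failed) !_src.empty() in function 'cvtColor'
```

```bash
python3 - <<'E'
from h import *
np.set_printoptions(precision=2,suppress=True)
im=cv2.imread("pics/top0.png")[:,:,::-1].copy()
dots=[[191.5,182.4],[253,183.2],[331.7,197.9]]
h=cv2.cvtColor(im,cv2.COLOR_RGB2HSV)
m=((h[...,0]>=18)&(h[...,0]<=36)&(h[...,1]>120)&(h[...,2]>112)).astype(np.uint8)*255
for d in dots:
    P=plane("top",d,118)
    print("grip",P,"side dot predicted",proj("side",P), "base dist",np.hypot(*P[:2]))
    for c in blobs(m,80):
        if cv2.pointPolygonTest(c,(float(d[0]),float(d[1])),True)>-2:
            f=np.zeros(m.shape,np.uint8);cv2.drawContours(f,[c],-1,255,-1)
            yy,xx=np.nonzero(f);W=np.array([plane("top",(a,b),118)[:2] for a,b in zip(xx,yy)])
            r=cv2.minAreaRect(W.astype(np.float32));mu=W.mean(0);u,s,vt=np.linalg.svd(W-mu);v=vt[0]*np.sign(vt[0][0])
            print("  pca ang %.3f"%np.arctan2(v[1],v[0]),mu,"extent",np.ptp((W-mu)@vt[0]),np.ptp((W-mu)@vt[1]))
im=cv2.imread("pics/side0.png")
a=im[150:270,200:300];cv2.imwrite('pics/c2.png',cv2.resize(a,None,fx=5,fy=5,interpolation=2))
E
```

```text
grip [620.29 168.65 118.  ] side dot predicted [228.96 232.73] base dist 642.8081289163855
  pca ang -0.161 [620.21 169.61] extent 97.13831427711025 20.110545593278033
grip [622.12  14.04 118.  ] side dot predicted [242.47 195.99] base dist 622.2739233641096
  pca ang -0.210 [620.91  14.97] extent 95.32753395427392 19.52082549920138
grip [ 589.62 -184.23  118.  ] side dot predicted [267.37 159.97] base dist 617.7301708511579
  pca ang 0.069 [ 588.82 -183.03] extent 96.63984689170198 20.192340946891132
```

View pics/c2.png

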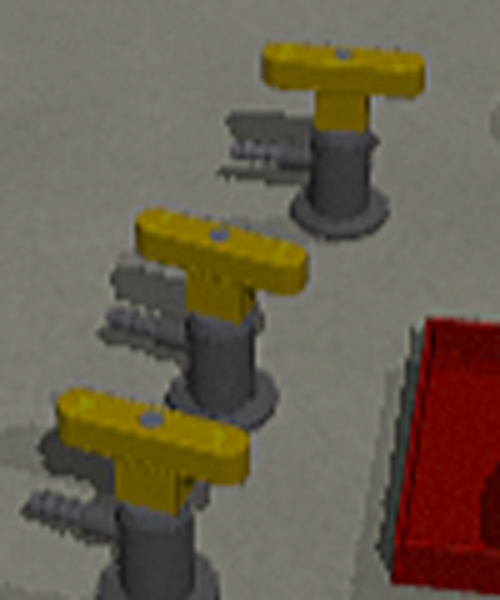

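The side view has the dots about 1 px from where the top view predicts. The two views therefore agree to about 2 mm, and z and sizes are right. I'll move above tap 1.

Call:
carry_out(
  steps=[
    {"x": 3,"y": -2.5},
    {"x": 3,"y": -2.5},
    {"x": 3,"y": -2.5},
    {"x": 3,"y": -2.5},
    {"x": 3,"y": -2.5},
  ],
)

```text
invalid input at $.steps[0]: expected keys x, y, z, turn
```

Call:
carry_out(
  steps=[
    {"x": 3,"y": -2.5},
    {"x": 3,"y": -2.5},
    {"x": 3,"y": -2.5,"turn": 0.05},
    {"x": 3,"y": -2.5,"turn": 0.05},
    {"x": 3,"y": -2.5,"turn": 0.034},
  ],
)

```text
invalid input at $.steps[0]: expected keys x, y, z, turn
```

Call:
carry_out(
  steps=[
    {"x": 3,"y": -2.5},
    {"x": 3,"y": -2.5},
    {"x": 3,"y": -2.5},
    {"x": 3,"y": -2.5},
    {"x": 3,"y": -2.5},
  ],
)

```text
invalid input at $.steps[0]: expected keys x, y, z, turn
```

Call:
carry_out(
  steps=[
    {"x": 0.25,"y": -0.55},
    {},
    {},
    {},
    {},
  ],
)

```text
invalid input at $.steps[0]: expected keys x, y, z, turn
```

Call:
carry_out(
  steps=[
    {"x": 3,"y": -2.5,"z": 0,"turn": 0},
    {"x": 3,"y": -2.5,"z": 0,"turn": 0},
    {"x": 3,"y": -2.5,"z": 0,"turn": 0},
    {"x": 3,"y": -2.5,"z": 0,"turn": 0},
    {"x": 3,"y": -2.5,"z": 0,"turn": 0},
  ],
)

```text
t: 0.6
eef_pos: [317.8, 424.0, 238.4]
eef_rot: [-0.461, -3.107, 0.001]
contact_force: [0.3, 0.5, 0.2]
finger_gap: 1.002
```

Call:
carry_out(
  steps=[
    {"x": 3,"y": -2.5,"z": 0,"turn": 0},
    {"x": 3,"y": -2.5,"z": 0,"turn": 0},
    {"x": 3,"y": -2.5,"z": 0,"turn": 0.05},
    {"x": 3,"y": -2.5,"z": 0,"turn": 0.05},
    {"x": 3,"y": -2.5,"z": 0,"turn": 0.034},
  ],
)

```text
t: 1.1
eef_pos: [467.9, 298.9, 238.3]
eef_rot: [-0.249, -3.131, 0.0]
contact_force: [-0.0, 1.4, -0.3]
finger_gap: 1.004
```

Call:
carry_out(
  steps=[
    {"x": 3,"y": -2.5,"z": 0,"turn": 0},
    {"x": 3,"y": -2.5,"z": 0,"turn": 0},
    {"x": 3,"y": -2.5,"z": 0,"turn": 0},
    {"x": 3,"y": -2.5,"z": 0,"turn": 0},
    {"x": 3,"y": -2.5,"z": 0,"turn": 0},
  ],
)

```text
t: 1.6
eef_pos: [617.9, 174.0, 238.2]
eef_rot: [-0.252, -3.131, 0.0]
contact_force: [0.6, 1.1, 0.1]
finger_gap: 0.998
```

Call:
carry_out(
  steps=[
    {"x": 0.25,"y": -0.55,"z": 0,"turn": 0},
    {"x": 0,"y": 0,"z": 0,"turn": 0},
    {"x": 0,"y": 0,"z": 0,"turn": 0},
    {"x": 0,"y": 0,"z": 0,"turn": 0},
    {"x": 0,"y": 0,"z": 0,"turn": 0},
  ],
)

```text
t: 2.1
eef_pos: [618.8, 170.9, 239.0]
eef_rot: [0.25, 3.132, 0.0]
contact_force: [-0.1, -0.0, 0.2]
finger_gap: 1.002
```

Call:
carry_out(
  steps=[
    {"x": 0,"y": 0,"z": -3,"turn": 0},
    {"x": 0,"y": 0,"z": -3,"turn": 0},
    {"x": 0,"y": 0,"z": -3,"turn": 0},
    {"x": 0,"y": 0,"z": -2,"turn": 0},
    {"x": 0,"y": 0,"z": -1,"turn": 0},
  ],
)

```text
t: 2.6
eef_pos: [617.8, 170.4, 116.5]
eef_rot: [-0.25, -3.128, 0.001]
contact_force: [-0.5, -1.0, -0.1]
finger_gap: 1.002
```

Call:
carry_out(
  steps=[
    {"x": 0,"y": 0,"z": -1,"turn": 0},
    {"x": 0,"y": 0,"z": -1,"turn": 0},
    {"x": 0,"y": 0,"z": -0.8,"turn": 0},
    {"x": 0,"y": 0,"z": 0,"turn": 0},
    {"x": 0,"y": 0,"z": 0,"turn": 0},
  ],
)

```text
t: 3.1
eef_pos: [619.8, 169.7, 91.0]
eef_rot: [0.252, 3.131, 0.0]
contact_force: [-0.2, 0.1, -0.4]
finger_gap: 0.999
```

```bash
python3 - <<'E'
from h import *
np.set_printoptions(precision=3,suppress=True)
o=manip.get_obs();print(o['eef_pos'],o['wrist_torque'],o['contact_force'])
for n in("top","side"):
    im=manip.get_image(n); cv2.imwrite(f"pics/{n}1.png",im[:,:,::-1])
    o=manip.get_obs();print(o['eef_pos'],o['wrist_torque'],o['contact_force'])
a=cv2.imread("pics/side1.png")[170:300,150:310];cv2.imwrite('pics/c3.png',cv2.resize(a,None,fx=4,fy=4,interpolation=2))
E
```

```text
[619.795 169.719  91.041] [ 0.003 -0.01  -0.033] [-0.189  0.059 -0.355]
[620.041 169.739  91.371] [ 0.028 -0.027 -0.05 ] [-0.338  0.05  -0.725]
[620.087 169.734  91.475] [ 0.033 -0.007  0.046] [ 0.033  0.386 -0.201]
```

View pics/c3.png

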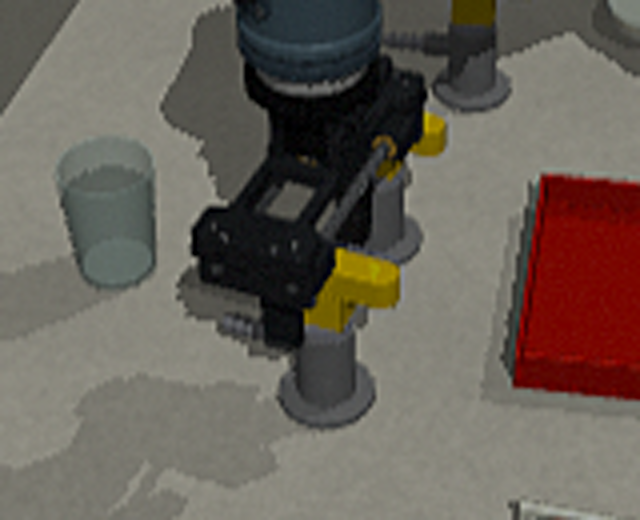

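Fingers straddle the handle on tap 1, around (350,280) in the crop. I'll close lightly.

Call:
carry_out(
  steps=[
    {"x": 0,"y": 0,"z": 0,"turn": 0},
    {"x": 0,"y": 0,"z": 0,"turn": 0},
    {"x": 0,"y": 0,"z": 0,"turn": 0},
    {"x": 0,"y": 0,"z": 0,"turn": 0},
    {"x": 0,"y": 0,"z": 0,"turn": 0},
  ],
  grip=1.5,
  grip_force=5,
)

```text
t: 3.7
eef_pos: [619.6, 169.7, 90.8]
eef_rot: [0.252, 3.131, 0.0]
contact_force: [0.3, -0.2, 0.3]
finger_gap: 0.569
```

Call:
carry_out(
  steps=[
    {"x": 0,"y": 0,"z": 0,"turn": 0},
    {"x": 0,"y": 0,"z": 0,"turn": 0},
    {"x": 0,"y": 0,"z": 0,"turn": 0},
    {"x": 0,"y": 0,"z": 0,"turn": 0},
    {"x": 0,"y": 0,"z": 0,"turn": 0},
  ],
)

```text
t: 4.2
eef_pos: [619.6, 170.2, 90.8]
eef_rot: [0.252, 3.131, 0.001]
contact_force: [1.7, 2.1, 0.6]
finger_gap: 0.25
```

```bash
python3 - <<'E'
from h import *
np.set_printoptions(precision=3,suppress=True)
o=manip.get_obs();print(o['eef_pos'],o['wrist_torque'],o['contact_force'],o['finger_gap']*88.1)
E
```

```text
[619.639 170.195  90.793] [ 0.42  -0.074 -0.014] [1.719 2.14  0.592] 21.998191882942706
```

Call:
carry_out(
  steps=[
    {"x": 0,"y": 0.05,"z": 0,"turn": 0},
    {"x": 0,"y": 0,"z": 0,"turn": 0},
    {"x": 0,"y": 0,"z": 0,"turn": 0},
  ],
  grip_force=12,
)

```text
t: 4.5
eef_pos: [619.6, 170.2, 90.8]
eef_rot: [0.252, 3.131, 0.0]
contact_force: [0.5, 1.9, -0.6]
finger_gap: 0.252
```

```bash
cat > st.py <<'E'
from h import *
np.set_printoptions(precision=3,suppress=True)
o=manip.get_obs();r=o['eef_rot'];a=2*np.arctan2(r[0],r[1]) 
a=(-2*np.arctan2(r[0],r[1])+np.pi/2)%np.pi-np.pi/2
print(o['t'],o['eef_pos'],"bar dir %.4f"%a,"tau",o['wrist_torque'],"F",o['contact_force'],"gap",o['finger_gap']*88.1)
E
python3 st.py
```

```text
4.5 [619.644 170.234  90.768] bar dir -0.1608 tau [ 0.245 -0.079 -0.067] F [ 0.463  1.857 -0.586] gap 22.164559279875487
```

Call:
carry_out(
  steps=[
    {"x": 0,"y": 0,"z": 0,"turn": 0.015},
    {"x": 0,"y": 0,"z": 0,"turn": 0.015},
    {"x": 0,"y": 0,"z": 0,"turn": 0},
    {"x": 0,"y": 0,"z": 0,"turn": 0},
  ],
)

```text
t: 4.9
eef_pos: [619.6, 170.3, 90.8]
eef_rot: [0.206, 3.135, 0.0]
contact_force: [0.4, 2.5, 0.3]
finger_gap: 0.25
```

```bash
python3 st.py
```

```text
4.9 [619.644 170.266  90.777] bar dir -0.1310 tau [ 0.322 -0.132 -0.205] F [0.384 2.47  0.34 ] gap 21.991784645818758
```

Call:
carry_out(
  steps=[
    {"x": 0,"y": 0,"z": 0,"turn": -0.03},
    {"x": 0,"y": 0,"z": 0,"turn": -0.03},
    {"x": 0,"y": 0,"z": 0,"turn": 0},
    {"x": 0,"y": 0,"z": 0,"turn": 0},
  ],
)

```text
t: 5.3
eef_pos: [619.6, 170.2, 90.8]
eef_rot: [0.299, 3.127, -0.0]
contact_force: [1.2, 1.8, 1.3]
finger_gap: 0.246
```

```bash
python3 st.py
```

```text
5.3 [619.636 170.205  90.793] bar dir -0.1904 tau [ 0.254 -0.106  0.234] F [1.174 1.809 1.323] gap 21.662639905434226
```

Torque swings ±0.2 N m over ±0.03 rad, so tap 1 is tight. I'll return to straight, release and go to tap 2.

Call:
carry_out(
  steps=[
    {"x": 0,"y": 0,"z": 0,"turn": 0.03},
    {"x": 0,"y": 0,"z": 0,"turn": 0},
  ],
)

```text
t: 5.5
eef_pos: [619.6, 170.3, 90.8]
eef_rot: [0.25, 3.131, 0.0]
contact_force: [1.4, 2.0, 0.3]
finger_gap: 0.246
```

Call:
carry_out(
  steps=[
    {"x": 0,"y": 0,"z": 0,"turn": 0},
    {"x": 0,"y": 0,"z": 0,"turn": 0},
    {"x": 0,"y": 0,"z": 0,"turn": 0},
    {"x": 0,"y": 0,"z": 0,"turn": 0},
    {"x": 0,"y": 0,"z": 0,"turn": 0},
  ],
  grip=7,
)

```text
t: 6.0
eef_pos: [619.5, 170.1, 90.6]
eef_rot: [-0.252, -3.131, 0.0]
contact_force: [-0.3, 0.3, -0.3]
finger_gap: 0.677
```

Call:
carry_out(
  steps=[
    {"x": 0,"y": 0,"z": 1,"turn": 0},
    {"x": 0,"y": 0,"z": 2,"turn": 0},
    {"x": 0,"y": 0,"z": 2.5,"turn": 0},
    {"x": 0,"y": -3,"z": 0,"turn": -0.05},
    {"x": 0,"y": -4,"z": 0,"turn": 0},
  ],
)

```text
t: 6.5
eef_pos: [620.4, 101.1, 148.0]
eef_rot: [0.327, 3.121, 0.001]
contact_force: [0.3, 0.1, -0.6]
finger_gap: 0.792
```

Call:
carry_out(
  steps=[
    {"x": 0,"y": -4,"z": 0,"turn": 0},
    {"x": 0.2,"y": -3,"z": 0,"turn": 0},
    {"x": 0,"y": -1.45,"z": 0,"turn": 0},
    {"x": 0,"y": 0,"z": 0,"turn": 0},
    {"x": 0,"y": 0,"z": 0,"turn": 0},
  ],
)

```text
t: 7.0
eef_pos: [621.6, 16.5, 146.0]
eef_rot: [0.331, 3.124, 0.001]
contact_force: [-0.3, -0.1, -0.1]
finger_gap: 0.789
```

```bash
python3 st.py
```

```text
7.0 [621.55   16.496 145.954] bar dir -0.2110 tau [-0.022 -0.01  -0.04 ] F [-0.291 -0.059 -0.051] gap 69.47901347172365
```

Call:
carry_out(
  steps=[
    {"x": 0,"y": 0,"z": -2.5,"turn": 0},
    {"x": 0,"y": 0,"z": -2,"turn": 0},
    {"x": 0,"y": 0,"z": -1,"turn": 0},
    {"x": 0,"y": 0,"z": 0,"turn": 0},
    {"x": 0,"y": 0,"z": 0,"turn": 0},
  ],
)

```text
t: 7.5
eef_pos: [621.9, 16.6, 91.2]
eef_rot: [0.329, 3.124, 0.0]
contact_force: [0.2, 0.5, 0.1]
finger_gap: 0.794
```

Call:
carry_out(
  steps=[
    {"x": 0,"y": 0,"z": 0,"turn": 0},
    {"x": 0,"y": 0,"z": 0,"turn": 0},
    {"x": 0,"y": 0,"z": 0,"turn": 0},
    {"x": 0,"y": 0,"z": 0,"turn": 0},
    {"x": 0,"y": 0,"z": 0,"turn": 0},
  ],
  grip=1.5,
  grip_force=5,
)

```text
t: 8.0
eef_pos: [621.6, 15.6, 90.9]
eef_rot: [0.331, 3.124, 0.0]
contact_force: [-0.4, 0.3, 1.2]
finger_gap: 0.365
```

Call:
carry_out(
  steps=[
    {"x": 0,"y": 0,"z": 0,"turn": 0},
    {"x": 0,"y": 0,"z": 0,"turn": 0},
    {"x": 0,"y": 0,"z": 0,"turn": 0},
    {"x": 0,"y": 0,"z": 0,"turn": 0},
  ],
)

```text
t: 8.4
eef_pos: [621.6, 15.6, 90.8]
eef_rot: [-0.331, -3.124, 0.0]
contact_force: [-0.4, 0.0, 0.4]
finger_gap: 0.249
```

```bash
python3 st.py
```

```text
8.4 [621.561  15.636  90.75 ] bar dir -0.2109 tau [-0.003  0.015 -0.03 ] F [-0.396  0.006  0.39 ] gap 21.93544545263408
```

Call:
carry_out(
  steps=[
    {"x": 0,"y": 0,"z": 0,"turn": 0},
    {"x": 0,"y": 0,"z": 0,"turn": 0.015},
    {"x": 0,"y": 0,"z": 0,"turn": 0.015},
    {"x": 0,"y": 0,"z": 0,"turn": 0},
    {"x": 0,"y": 0,"z": 0,"turn": 0},
  ],
  grip_force=12,
)

```text
t: 8.9
eef_pos: [621.6, 15.8, 90.7]
eef_rot: [0.284, 3.129, 0.0]
contact_force: [0.6, 0.1, 0.1]
finger_gap: 0.246
```

```bash
python3 st.py
```

```text
8.9 [621.631  15.755  90.749] bar dir -0.1808 tau [ 0.021 -0.116  0.002] F [0.6   0.125 0.131] gap 21.689252798638176
```

Tap 2 turns freely with no torque, so it is the loose one. I'll approach the end of its play.

Call:
carry_out(
  steps=[
    {"x": 0,"y": 0,"z": 0,"turn": 0.03},
    {"x": 0,"y": 0,"z": 0,"turn": 0.03},
    {"x": 0,"y": 0,"z": 0,"turn": 0.01},
    {"x": 0,"y": 0,"z": 0,"turn": 0},
    {"x": 0,"y": 0,"z": 0,"turn": 0},
  ],
)

```text
t: 9.4
eef_pos: [621.6, 15.7, 90.7]
eef_rot: [0.174, 3.137, 0.0]
contact_force: [0.6, 0.1, -0.1]
finger_gap: 0.251
```

```bash
python3 st.py
```

```text
9.4 [621.571  15.704  90.739] bar dir -0.1109 tau [ 0.053 -0.027  0.039] F [ 0.578  0.146 -0.113] gap 22.14253350061871
```

Call:
carry_out(
  steps=[
    {"x": 0,"y": 0,"z": 0,"turn": 0.01},
    {"x": 0,"y": 0,"z": 0,"turn": 0.01},
    {"x": 0,"y": 0,"z": 0,"turn": 0},
    {"x": 0,"y": 0,"z": 0,"turn": 0},
  ],
)

```text
t: 9.8
eef_pos: [621.6, 15.7, 90.7]
eef_rot: [0.143, 3.138, -0.0]
contact_force: [-0.4, 0.3, 1.0]
finger_gap: 0.247
```

```bash
python3 st.py
```

```text
9.8 [621.566  15.691  90.732] bar dir -0.0908 tau [ 0.002 -0.083 -0.004] F [-0.384  0.28   1.023] gap 21.788717036746192
```

Turned +0.12 so far with no torque. I'll continue in 0.01 steps.

Call:
carry_out(
  steps=[
    {"x": 0,"y": 0,"z": 0,"turn": 0.01},
    {"x": 0,"y": 0,"z": 0,"turn": 0},
    {"x": 0,"y": 0,"z": 0,"turn": 0},
  ],
)

```text
t: 10.1
eef_pos: [621.5, 15.7, 90.7]
eef_rot: [-0.127, -3.139, 0.0]
contact_force: [0.1, 0.3, 0.2]
finger_gap: 0.246
```

```bash
python3 st.py
```

```text
10.1 [621.546  15.731  90.706] bar dir -0.0807 tau [ 0.082 -0.017 -0.01 ] F [0.146 0.337 0.15 ] gap 21.712042250121975
```

Call:
carry_out(
  steps=[
    {"x": 0,"y": 0,"z": 0,"turn": 0.01},
    {"x": 0,"y": 0,"z": 0,"turn": 0},
    {"x": 0,"y": 0,"z": 0,"turn": 0},
  ],
)

```text
t: 10.4
eef_pos: [621.6, 15.7, 90.7]
eef_rot: [0.111, 3.14, -0.0]
contact_force: [0.4, 0.3, 0.0]
finger_gap: 0.249
```

```bash
python3 st.py
```

```text
10.4 [621.569  15.699  90.73 ] bar dir -0.0708 tau [ 0.11  -0.113 -0.002] F [0.415 0.278 0.044] gap 21.928994516632834
```

Call:
carry_out(
  steps=[
    {"x": 0,"y": 0,"z": 0,"turn": 0.01},
    {"x": 0,"y": 0,"z": 0,"turn": 0},
    {"x": 0,"y": 0,"z": 0,"turn": 0},
  ],
)

```text
t: 10.7
eef_pos: [621.6, 15.7, 90.7]
eef_rot: [0.095, 3.14, -0.0]
contact_force: [0.9, 0.4, 1.1]
finger_gap: 0.251
```

```bash
python3 st.py
```

```text
10.7 [621.563  15.705  90.728] bar dir -0.0608 tau [ 0.06  -0.069 -0.008] F [0.91  0.388 1.138] gap 22.07763458593892
```

Call:
carry_out(
  steps=[
    {"x": 0,"y": 0,"z": 0,"turn": 0.005},
    {"x": 0,"y": 0,"z": 0,"turn": 0},
    {"x": 0,"y": 0,"z": 0,"turn": 0},
  ],
)

```text
t: 11.0
eef_pos: [621.6, 15.7, 90.8]
eef_rot: [0.088, 3.14, -0.0]
contact_force: [0.7, 0.9, 0.8]
finger_gap: 0.253
```

```bash
python3 st.py
```

```text
11.0 [621.573  15.723  90.751] bar dir -0.0558 tau [ 0.012 -0.072 -0.012] F [0.666 0.855 0.756] gap 22.264661515884036
```

Call:
carry_out(
  steps=[
    {"x": 0,"y": 0,"z": 0,"turn": 0.01},
    {"x": 0,"y": 0,"z": 0,"turn": 0},
    {"x": 0,"y": 0,"z": 0,"turn": 0},
  ],
)

```text
t: 11.3
eef_pos: [621.6, 15.7, 90.7]
eef_rot: [0.072, 3.141, 0.0]
contact_force: [0.9, 0.0, 0.5]
finger_gap: 0.251
```

```bash
python3 st.py
```

```text
11.3 [621.606  15.748  90.748] bar dir -0.0458 tau [ 0.161 -0.152  0.022] F [0.887 0.027 0.49 ] gap 22.082142206252513
```

Call:
carry_out(
  steps=[
    {"x": 0,"y": 0,"z": 0,"turn": 0},
  ],
)

```text
t: 11.4
eef_pos: [621.6, 15.8, 90.8]
eef_rot: [0.072, 3.141, 0.0]
contact_force: [0.5, 0.7, 1.3]
finger_gap: 0.251
```

```bash
python3 st.py
```

```text
11.4 [621.622  15.758  90.758] bar dir -0.0458 tau [ 0.158 -0.144 -0.006] F [0.466 0.721 1.255] gap 22.128322313659897
```

```bash
python3 - <<'E'
from h import *
for n in("top","side"):
    im=manip.get_image(n); cv2.imwrite(f"pics/{n}2.png",im[:,:,::-1])
a=cv2.imread("pics/top2.png")[140:240,200:310];b=cv2.imread("pics/side2.png")[160:260,190:300]
cv2.imwrite('pics/c4.png',np.vstack([cv2.resize(x,None,fx=2.9,fy=2.9,interpolation=2) for x in(a,b)]))
E
python3 st.py
```

```text
11.5 [621.59   15.73   90.728] bar dir -0.0458 tau [ 0.144 -0.189  0.029] F [ 0.69  -0.089  0.157] gap 21.88250915544231
```

View pics/c4.png

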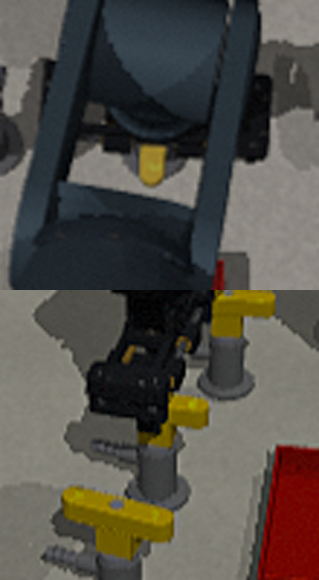

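The bar turned with the gripper: its near end at (150,165) in the upper crop now points nearly along x. I'll go on.

Call:
carry_out(
  steps=[
    {"x": 0,"y": 0,"z": 0,"turn": 0.01},
    {"x": 0,"y": 0,"z": 0,"turn": 0},
    {"x": 0,"y": 0,"z": 0,"turn": 0},
  ],
)

```text
t: 11.8
eef_pos: [621.6, 15.8, 90.8]
eef_rot: [0.056, 3.141, 0.0]
contact_force: [1.0, 0.6, 0.4]
finger_gap: 0.248
```

```bash
python3 st.py
```

```text
11.8 [621.621  15.775  90.755] bar dir -0.0358 tau [ 0.229 -0.173 -0.025] F [1.006 0.647 0.377] gap 21.85685624243872
```

Call:
carry_out(
  steps=[
    {"x": 0,"y": 0,"z": 0,"turn": 0},
  ],
)

```text
t: 11.9
eef_pos: [621.6, 15.8, 90.8]
eef_rot: [0.056, 3.141, 0.0]
contact_force: [1.7, 0.8, 0.7]
finger_gap: 0.247
```

```bash
python3 st.py
```

```text
11.9 [621.612  15.783  90.754] bar dir -0.0358 tau [ 0.236 -0.124 -0.024] F [1.662 0.757 0.682] gap 21.78321108045718
```

Call:
carry_out(
  steps=[
    {"x": 0.03,"y": 0.03,"z": 0,"turn": 0.01},
    {"x": 0,"y": 0,"z": 0,"turn": 0},
    {"x": 0,"y": 0,"z": 0,"turn": 0},
  ],
)

```text
t: 12.2
eef_pos: [621.7, 15.9, 90.7]
eef_rot: [-0.041, -3.141, 0.0]
contact_force: [0.2, 0.1, 2.3]
finger_gap: 0.25
```

```bash
python3 st.py
```

```text
12.2 [621.684  15.859  90.735] bar dir -0.0258 tau [ 0.073  0.085 -0.052] F [0.242 0.071 2.321] gap 21.99790207223588
```

Call:
carry_out(
  steps=[
    {"x": 0,"y": 0,"z": 0,"turn": 0},
  ],
)

```text
t: 12.3
eef_pos: [621.7, 15.9, 90.7]
eef_rot: [-0.041, -3.141, 0.0]
contact_force: [0.1, -0.1, 2.0]
finger_gap: 0.247
```

```bash
python3 st.py
```

```text
12.3 [621.681  15.882  90.694] bar dir -0.0258 tau [ 0.029  0.097 -0.017] F [ 0.073 -0.072  1.99 ] gap 21.754550889876533
```

Call:
carry_out(
  steps=[
    {"x": 0,"y": 0,"z": 0,"turn": 0.01},
    {"x": 0,"y": 0,"z": 0,"turn": 0},
    {"x": 0,"y": 0,"z": 0,"turn": 0},
  ],
)

```text
t: 12.6
eef_pos: [621.7, 15.9, 90.7]
eef_rot: [-0.025, -3.141, 0.0]
contact_force: [-1.7, -0.6, 2.9]
finger_gap: 0.249
```

```bash
python3 st.py
```

```text
12.6 [621.748  15.892  90.734] bar dir -0.0158 tau [-0.101  0.242 -0.072] F [-1.748 -0.604  2.923] gap 21.909863625020886
```

Call:
carry_out(
  steps=[
    {"x": 0,"y": 0,"z": 0,"turn": 0},
  ],
)

```text
t: 12.7
eef_pos: [621.7, 15.9, 90.7]
eef_rot: [-0.025, -3.141, 0.0]
contact_force: [-1.2, -1.1, 2.5]
finger_gap: 0.246
```

```bash
python3 st.py
```

```text
12.7 [621.736  15.921  90.706] bar dir -0.0158 tau [-0.113  0.227 -0.03 ] F [-1.178 -1.073  2.548] gap 21.628797216180264
```

Call:
carry_out(
  steps=[
    {"x": -0.02,"y": -0.01,"z": 0,"turn": 0.01},
    {"x": 0,"y": 0,"z": 0,"turn": 0},
    {"x": 0,"y": 0,"z": 0,"turn": 0},
  ],
)

```text
t: 13.0
eef_pos: [621.8, 15.9, 90.8]
eef_rot: [0.009, 3.141, 0.0]
contact_force: [-1.1, -0.3, 1.7]
finger_gap: 0.248
```

```bash
python3 st.py
```

```text
13.0 [621.756  15.92   90.751] bar dir -0.0058 tau [-0.053  0.126 -0.089] F [-1.065 -0.274  1.702] gap 21.873194027716735
```

Call:
carry_out(
  steps=[
    {"x": 0,"y": 0,"z": 0,"turn": 0},
  ],
)

```text
t: 13.1
eef_pos: [621.7, 15.9, 90.7]
eef_rot: [0.009, 3.141, -0.0]
contact_force: [-0.7, -0.7, 1.8]
finger_gap: 0.248
```

```bash
python3 st.py
```

```text
13.1 [621.741  15.906  90.737] bar dir -0.0058 tau [-0.042  0.054 -0.135] F [-0.667 -0.732  1.774] gap 21.83211764220106
```

Call:
carry_out(
  steps=[
    {"x": 0,"y": 0,"z": 0,"turn": 0},
  ],
)

```text
t: 13.2
eef_pos: [621.7, 15.9, 90.7]
eef_rot: [0.009, 3.141, -0.0]
contact_force: [-0.3, -0.7, 2.7]
finger_gap: 0.248
```

```bash
python3 st.py
```

```text
13.2 [621.737  15.924  90.73 ] bar dir -0.0058 tau [-0.046  0.065 -0.137] F [-0.251 -0.67   2.657] gap 21.87513448183745
```

Call:
carry_out(
  steps=[
    {"x": 0,"y": 0,"z": 0,"turn": 0.005},
    {"x": 0,"y": 0,"z": 0,"turn": 0},
    {"x": 0,"y": 0,"z": 0,"turn": 0},
    {"x": 0,"y": 0,"z": 0,"turn": 0},
  ],
)

```text
t: 13.6
eef_pos: [621.7, 15.9, 90.7]
eef_rot: [0.001, 3.141, -0.0]
contact_force: [0.6, -0.8, 1.6]
finger_gap: 0.252
```

```bash
python3 st.py
```

```text
13.6 [621.719  15.918  90.73 ] bar dir -0.0009 tau [ 0.003 -0.039 -0.124] F [ 0.61  -0.825  1.565] gap 22.19564606394777
```

Call:
carry_out(
  steps=[
    {"x": 0,"y": 0,"z": 0,"turn": 0},
  ],
)

```text
t: 13.7
eef_pos: [621.7, 15.9, 90.7]
eef_rot: [0.001, 3.141, 0.0]
contact_force: [-0.7, -0.1, 1.3]
finger_gap: 0.246
```

```bash
python3 st.py
```

```text
13.7 [621.703  15.922  90.723] bar dir -0.0008 tau [-0.016 -0.008 -0.138] F [-0.718 -0.119  1.256] gap 21.651739155138316
```

Call:
carry_out(
  steps=[
    {"x": 0,"y": 0,"z": 0,"turn": 0.008},
    {"x": 0,"y": 0,"z": 0,"turn": 0},
    {"x": 0,"y": 0,"z": 0,"turn": 0},
    {"x": 0,"y": 0,"z": 0,"turn": 0},
  ],
)

```text
t: 14.1
eef_pos: [621.7, 15.9, 90.7]
eef_rot: [-0.011, 3.141, -0.0]
contact_force: [0.5, -0.6, 2.1]
finger_gap: 0.247
```

```bash
python3 st.py
```

```text
14.1 [621.687  15.906  90.727] bar dir 0.0072 tau [ 0.079 -0.015 -0.179] F [ 0.478 -0.576  2.132] gap 21.802555842654442
```

Call:
carry_out(
  steps=[
    {"x": 0,"y": 0,"z": 0,"turn": 0},
  ],
)

```text
t: 14.2
eef_pos: [621.7, 15.9, 90.7]
eef_rot: [-0.011, 3.141, 0.0]
contact_force: [0.8, -0.2, 1.6]
finger_gap: 0.251
```

```bash
python3 st.py
```

```text
14.2 [621.688  15.931  90.716] bar dir 0.0072 tau [-0.    -0.    -0.169] F [ 0.751 -0.179  1.575] gap 22.141411377287017
```

The stop is met at about 0.15 N m, so the spindle is at roughly 0.012 rad. I'll back off to the middle of the play, firm the grip and lift a little.

Call:
carry_out(
  steps=[
    {"x": 0,"y": 0,"z": 0,"turn": -0.04},
    {"x": 0,"y": 0,"z": 0,"turn": -0.05},
    {"x": 0,"y": 0,"z": 0,"turn": -0.06},
    {"x": 0,"y": 0,"z": 0,"turn": 0},
  ],
)

```text
t: 14.6
eef_pos: [621.6, 16.0, 90.7]
eef_rot: [-0.224, -3.133, -0.0]
contact_force: [-0.4, 0.4, 1.9]
finger_gap: 0.251
```

Call:
carry_out(
  steps=[
    {"x": 0,"y": 0,"z": 0,"turn": 0},
    {"x": 0,"y": 0,"z": 0,"turn": 0},
    {"x": 0,"y": 0,"z": 0,"turn": 0},
  ],
  grip_force=25,
)

```text
t: 14.9
eef_pos: [621.5, 16.0, 90.7]
eef_rot: [-0.223, -3.133, -0.0]
contact_force: [-1.2, -1.0, 2.8]
finger_gap: 0.249
```

```bash
python3 st.py
```

```text
14.9 [621.533  15.976  90.688] bar dir -0.1420 tau [0.168 0.134 0.061] F [-1.188 -0.958  2.811] gap 21.94614849934075
```

Call:
carry_out(
  steps=[
    {"x": 0,"y": 0,"z": 0.1,"turn": 0},
    {"x": 0,"y": 0,"z": 0.1,"turn": 0},
    {"x": 0,"y": 0,"z": 0,"turn": 0},
    {"x": 0,"y": 0,"z": 0,"turn": 0},
  ],
)

```text
t: 15.3
eef_pos: [621.5, 15.9, 92.5]
eef_rot: [-0.224, -3.133, 0.0]
contact_force: [-0.5, -0.6, -0.2]
finger_gap: 0.248
```

```bash
python3 st.py
```

```text
15.3 [621.52   15.903  92.492] bar dir -0.1427 tau [-0.027 -0.005  0.017] F [-0.506 -0.649 -0.243] gap 21.87814202304146
```

It lifts freely. I'll raise it clear.

Call:
carry_out(
  steps=[
    {"x": 0,"y": 0,"z": 0.5,"turn": 0},
    {"x": 0,"y": 0,"z": 0.7,"turn": 0},
    {"x": 0,"y": 0,"z": 0.8,"turn": 0},
    {"x": 0,"y": 0,"z": 1,"turn": 0},
    {"x": 0,"y": 0,"z": 1,"turn": 0},
  ],
)

```text
t: 15.8
eef_pos: [621.9, 15.9, 134.0]
eef_rot: [0.224, 3.133, -0.0]
contact_force: [0.5, 0.6, -1.3]
finger_gap: 0.246
```

Call:
carry_out(
  steps=[
    {"x": 0,"y": 0,"z": 1,"turn": 0},
    {"x": 0,"y": 0,"z": 1,"turn": 0},
    {"x": 0,"y": 0,"z": 0,"turn": 0},
    {"x": 0,"y": 0,"z": 0,"turn": 0},
  ],
)

```text
t: 16.2
eef_pos: [621.7, 15.9, 153.0]
eef_rot: [0.224, 3.133, -0.0]
contact_force: [-0.3, -0.2, -1.1]
finger_gap: 0.249
```

```bash
python3 st.py; python3 - <<'E'
from h import *
np.set_printoptions(precision=1,suppress=True)
im=manip.get_image("side"); cv2.imwrite("pics/side3.png",im[:,:,::-1])
# tray from initial top & side: red mask hull
for n in("top","side"):
    a=cv2.imread(f"pics/{n}0.png")[:,:,::-1].copy()
    h=cv2.cvtColor(a,cv2.COLOR_RGB2HSV)
    m=(((h[...,0]<6)|(h[...,0]>172))&(h[...,1]>170)).astype(np.uint8)*255
    c=np.vstack([c for c in blobs(m,30)]);hull=cv2.convexHull(c);q=cv2.approxPolyDP(hull,4,True)[:,0]
    W=np.array([plane(n,p,30)[:2] for p in q]);print(n,q.tolist(),"\n",W,W.mean(0))
E
```

```text
16.2 [621.738  15.924 152.995] bar dir -0.1428 tau [0.059 0.004 0.001] F [-0.298 -0.236 -1.056] gap 21.92711801980825
top [[276, 230], [278, 286], [207, 288], [206, 232]] 
 [[512.9 -50.5]
 [367.2 -58. ]
 [357.9 126.7]
 [503.2 135. ]] [435.3  38.3]
side [[389, 94], [336, 272], [279, 266], [285, 214]] 
 [[  179.8 -1004.2]
 [  355.    159.6]
 [  495.2   167.5]
 [  511.    -43.3]] [ 385.3 -180.1]
```

View pics/side3.png

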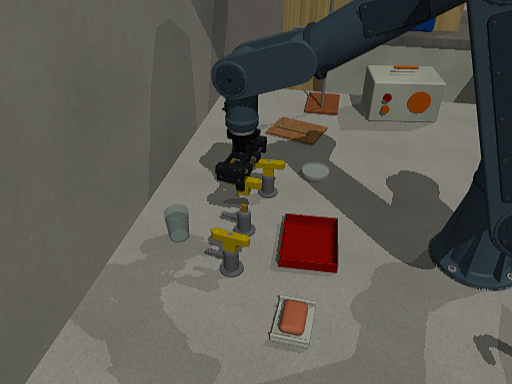

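The handle hangs in the fingers and the bare brass spindle shows at (243,208). The tray centre measures (435,38) and its size fits. I'll move over the tray.

Call:
carry_out(
  steps=[
    {"x": -2,"y": 0.2,"z": 0,"turn": 0},
    {"x": -3.5,"y": 0.4,"z": 0,"turn": 0.03},
    {"x": -3.5,"y": 0.4,"z": 0,"turn": 0.04},
    {"x": -3.5,"y": 0.4,"z": 0,"turn": 0.04},
    {"x": -3.5,"y": 0.4,"z": 0,"turn": 0.04},
  ],
)

```text
t: 16.75
eef_pos: [459.7, 34.1, 151.9]
eef_rot: [0.014, -3.14, -0.0]
contact_force: [0.1, 0.6, -0.9]
finger_gap: 0.246
```

Call:
carry_out(
  steps=[
    {"x": -2,"y": 0.4,"z": 0,"turn": 0.03},
    {"x": -0.6,"y": 0,"z": 0,"turn": 0},
    {"x": 0,"y": 0,"z": -2,"turn": 0},
    {"x": 0,"y": 0,"z": -3,"turn": 0},
    {"x": 0,"y": 0,"z": -2,"turn": 0},
  ],
)

```text
t: 17.25
eef_pos: [436.0, 37.7, 81.4]
eef_rot: [0.057, -3.141, 0.0]
contact_force: [-0.2, -0.2, -0.8]
finger_gap: 0.249
```

Call:
carry_out(
  steps=[
    {"x": 0,"y": 0,"z": -1.5,"turn": 0},
    {"x": 0,"y": 0,"z": -1,"turn": 0},
    {"x": 0,"y": 0,"z": -1,"turn": 0},
    {"x": 0,"y": 0,"z": -0.7,"turn": 0},
    {"x": 0,"y": 0,"z": 0,"turn": 0},
  ],
)

```text
t: 17.75
eef_pos: [435.3, 37.9, 40.0]
eef_rot: [0.058, -3.14, -0.0]
contact_force: [-0.2, 1.1, -0.7]
finger_gap: 0.248
```

```bash
python3 st.py; python3 - <<'E'
from h import *
im=manip.get_image("side")[180:300,200:360,::-1]; cv2.imwrite("pics/side4.png",cv2.resize(im,None,fx=4,fy=4,interpolation=2))
E
```

```text
17.75 [435.348  37.934  40.025] bar dir 0.0370 tau [-0.001 -0.     0.024] F [-0.236  1.061 -0.678] gap 21.820197169580066
```

View pics/side4.png

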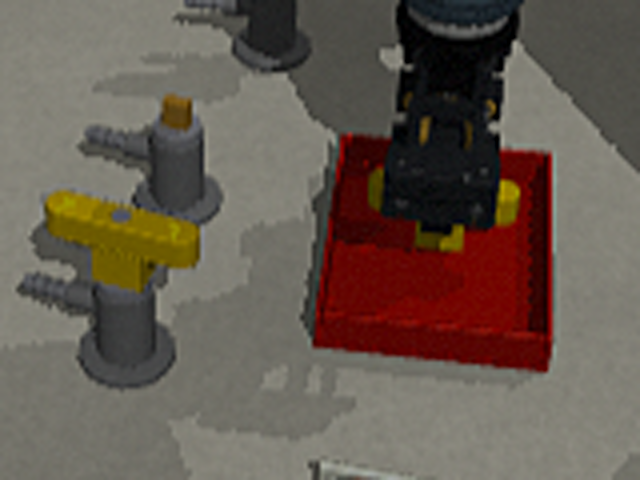

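The handle is over the tray interior, at about (440,220) in the crop. I'll lower it to contact.

Call:
carry_out(
  steps=[
    {"x": 0,"y": 0,"z": -0.5,"turn": 0},
    {"x": 0,"y": 0,"z": -0.4,"turn": 0},
    {"x": 0,"y": 0,"z": -0.2,"turn": 0},
    {"x": 0,"y": 0,"z": -0.1,"turn": 0},
    {"x": 0,"y": 0,"z": 0,"turn": 0},
  ],
)

```text
t: 18.3
eef_pos: [435.6, 37.9, 28.6]
eef_rot: [0.058, -3.141, -0.0]
contact_force: [0.3, 0.2, -0.3]
finger_gap: 0.247
```

Call:
carry_out(
  steps=[
    {"x": 0,"y": 0,"z": -0.1,"turn": 0},
    {"x": 0,"y": 0,"z": -0.1,"turn": 0},
    {"x": 0,"y": 0,"z": 0,"turn": 0},
  ],
)

```text
t: 18.6
eef_pos: [435.6, 37.9, 26.6]
eef_rot: [0.058, -3.141, -0.0]
contact_force: [-0.8, -1.0, -0.3]
finger_gap: 0.252
```

```bash
python3 st.py
```

```text
18.6 [435.583  37.919  26.635] bar dir 0.0372 tau [ 0.058 -0.021  0.05 ] F [-0.769 -0.986 -0.327] gap 22.23169689807041
```

Call:
carry_out(
  steps=[
    {"x": 0,"y": 0,"z": -0.1,"turn": 0},
    {"x": 0,"y": 0,"z": 0,"turn": 0},
    {"x": 0,"y": 0,"z": 0,"turn": 0},
  ],
)

```text
t: 18.9
eef_pos: [435.6, 37.9, 25.7]
eef_rot: [0.058, -3.141, -0.0]
contact_force: [-0.3, 0.7, -0.8]
finger_gap: 0.251
```

Call:
carry_out(
  steps=[
    {"x": 0,"y": 0,"z": -0.05,"turn": 0},
    {"x": 0,"y": 0,"z": 0,"turn": 0},
    {"x": 0,"y": 0,"z": 0,"turn": 0},
  ],
)

```text
t: 19.2
eef_pos: [435.7, 37.9, 25.2]
eef_rot: [-0.058, 3.141, -0.0]
contact_force: [0.2, 0.6, -1.0]
finger_gap: 0.246
```

```bash
python3 st.py
```

```text
19.2 [435.686  37.91   25.232] bar dir 0.0372 tau [0.04  0.024 0.033] F [ 0.154  0.55  -0.974] gap 21.700295828302796
```

Call:
carry_out(
  steps=[
    {"x": 0,"y": 0,"z": -0.05,"turn": 0},
    {"x": 0,"y": 0,"z": 0,"turn": 0},
  ],
)

```text
t: 19.4
eef_pos: [435.7, 37.9, 24.7]
eef_rot: [-0.058, 3.141, 0.0]
contact_force: [-0.0, -0.2, -0.6]
finger_gap: 0.245
```

Call:
carry_out(
  steps=[
    {"x": 0,"y": 0,"z": -0.05,"turn": 0},
    {"x": 0,"y": 0,"z": 0,"turn": 0},
  ],
)

```text
t: 19.6
eef_pos: [435.8, 37.9, 24.7]
eef_rot: [0.059, -3.141, 0.0]
contact_force: [-2.6, 0.5, 6.4]
finger_gap: 0.244
```

```bash
python3 st.py
```

```text
19.6 [435.752  37.892  24.659] bar dir 0.0373 tau [0.122 0.45  0.017] F [-2.634  0.542  6.432] gap 21.5279841658578
```

Contact with the tray floor. I'll release.

Call:
carry_out(
  steps=[
    {"x": 0,"y": 0,"z": 0.05,"turn": 0},
    {"x": 0,"y": 0,"z": 0,"turn": 0},
  ],
)

```text
t: 19.8
eef_pos: [435.7, 37.9, 24.7]
eef_rot: [-0.058, 3.141, -0.0]
contact_force: [-0.2, 0.2, -0.5]
finger_gap: 0.247
```

Call:
carry_out(
  steps=[
    {"x": 0,"y": 0,"z": 0,"turn": 0},
    {"x": 0,"y": 0,"z": 0,"turn": 0},
    {"x": 0,"y": 0,"z": 0,"turn": 0},
    {"x": 0,"y": 0,"z": 0,"turn": 0},
    {"x": 0,"y": 0,"z": 0,"turn": 0},
  ],
  grip=6,
)

```text
t: 20.3
eef_pos: [435.7, 37.9, 24.7]
eef_rot: [-0.058, 3.141, -0.0]
contact_force: [-0.3, 0.0, -0.3]
finger_gap: 0.668
```

Call:
carry_out(
  steps=[
    {"x": 0,"y": 0,"z": 1,"turn": 0},
    {"x": 0,"y": 0,"z": 2,"turn": 0},
    {"x": 0,"y": 0,"z": 3,"turn": 0},
    {"x": 0,"y": 0,"z": 4,"turn": 0},
    {"x": 0,"y": 0,"z": 4,"turn": 0},
  ],
)

```text
t: 20.8
eef_pos: [435.1, 38.0, 166.6]
eef_rot: [0.058, -3.141, -0.0]
contact_force: [0.9, -0.2, 0.3]
finger_gap: 0.68
```

Call:
carry_out(
  steps=[
    {"x": 0,"y": 0,"z": 2,"turn": 0},
    {"x": 0,"y": 0,"z": 0,"turn": 0},
    {"x": 0,"y": 0,"z": 0,"turn": 0},
  ],
)

```text
t: 21.1
eef_pos: [435.6, 37.9, 184.8]
eef_rot: [-0.058, 3.14, -0.0]
contact_force: [-0.1, -0.2, -1.2]
finger_gap: 0.682
```

```bash
python3 st.py; python3 - <<'E'
from h import *
im=manip.get_image("side")[:,:,::-1]; cv2.imwrite("pics/side5.png",im)
cv2.imwrite("pics/side5c.png",cv2.resize(im[140:300,180:360],None,fx=4,fy=3.5,interpolation=2))
E
```

```text
21.1 [435.551  37.933 184.818] bar dir 0.0372 tau [ 0.061 -0.02  -0.018] F [-0.08  -0.185 -1.211] gap 60.12592783361524
```

View pics/side5c.png

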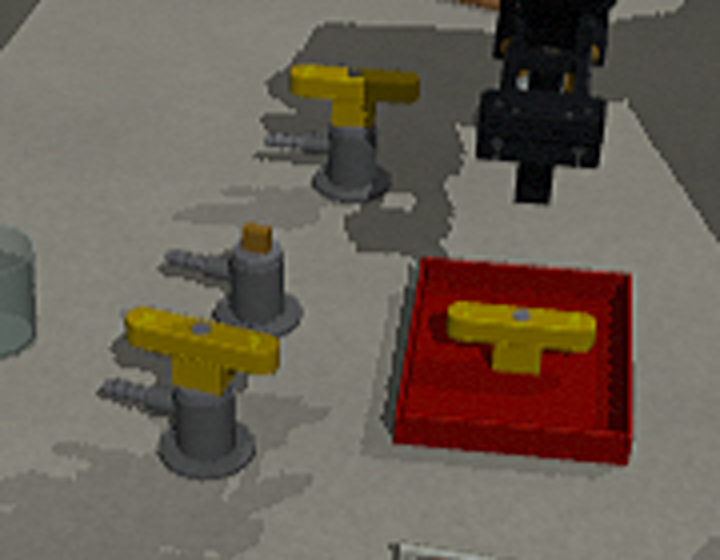

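The handle stands upright in the middle of the tray, let go, with its dot at (522,316) in the crop. The handles on taps 1 and 3 are still fitted, and the gripper is clear.

```bash
python3 -c "
from plant import manip
print(manip.sign_off())"
```

```text
the job is handed in; nothing more can be done
None
```

The loose handle was on tap 2. It now stands upright near the middle of the red tray, let go, and I handed the job in at about 21 s.

- **Tap 1:** it resisted at once, with torque swinging about ±0.2 N m over ±0.03 rad, so it is tight. I straightened it and released it.
- **Tap 2:** it turned freely. I turned it about 0.2 rad until it met the stop at about 0.15 N m, which puts the spindle at roughly 0.012 rad. I then backed off and lifted it; no pull showed at the wrist beyond the handle's own weight.
- **Tap 3:** I did not test it, since tap 2 was clearly the loose one.

**Last checks:** the final side picture showed the handle in the tray, taps 1 and 3 still fitted, and the gripper clear at z = 185 mm with no contact. I did not measure the beaker, soap dish and culture dish again at the end; the arm never went near them.

**Disagreements:**
- The two cameras differed by about 2 mm.
- The stop came about 0.05 rad later than I expected from the pictures. Before the torque built up, I felt small sideways forces of 1 to 2 N.
- An upward force of 2 to 3 N also showed near the stop and was gone once I lifted.

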